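Check a glass wand for strain in the polariscope

TASK

Check the cobalt-blue glass stirring wand for strain: switch on the strain viewer by turning the knob on top of its lamp house clockwise until it clicks over to the green mark, and only then draw the blue wand out of the leaning wooden rack. Turn the wand level and finish still holding it in the viewer's open gap, carried by the gripper alone: level, square across the light, its ball in line with the centre of the lamp window and about midway between window and analyser. Never knock the glass against the viewer, keep the lamp on, and leave the other wands and the bench tools where they are.

Things in the scene. Friction and masses are not known exactly. Their poses are not given: they have to be found in the camera images.
- viewer: Strain viewer (polariscope), fixed: base plate 150 mm wide in x, from y = -165 to +250 mm, 18 mm thick. Origin: under the middle of the gap, at table height; z up. Lamp house at its +y end, analyser at its -y end; the light runs along its y axis, 140 mm above the table. The gap between them, 234 mm, is open above and to both x sides.
- window (a point): Centre of the round white lamp window (100 mm across, bezel 116 mm) on the gap side of the blue-grey lamp house, at viewer y = +114 mm, 140 mm up. Axes as the viewer's. The house spans viewer x -75 to +75 and y +120 to +250 mm; its top is 210 mm above the table and carries the lamp knob.
- analyser (a point): Centre of the analyser's inner face at viewer y = -120 mm, 140 mm up: a smoky disc in a black ring 120 mm across and 22 mm thick (behind this face), on a post; ring top 200 mm up, with a thin steel pin to 222 mm. Axes as the viewer's.
- light_mid (a point): The middle of the gap on the line of light: 140 mm above the table, in line with the centres of window and analyser, 114 mm from the window and 120 mm from the analyser. Axes as the viewer's: y runs along the light towards the lamp house, z up.
- knob_grip (a point): Grip point of the black lamp knob, on its vertical axis, 240 mm above the table, 11 mm below the knob's top. The grip is a bar 46 mm long (along this point's x axis, which turns with the knob), 14 mm wide; white line on its -x half. Below it a skirt of 25 mm radius, its top 18 mm under this point. At joint 0 the axes are the viewer's.
- lamp_knob (a joint): Turn of the lamp knob in rad, growing clockwise seen from above: 0 = off (white mark), 1.05 = on (green mark, 60 degrees), a stop at each. A snap spring holds it at off: it resists with about 0.12 N m, less and less up to half-way (0.53), then clicks over and drives the knob to 1.05 and holds it there. Starts at 0; one grasp turns it.
- rack: Wooden rack, fixed: a drilled block 36 by 184 by 135 mm leaning 45 degrees towards its own +x, on a base board 170 (x) by 200 (y) by 12 mm. Origin: on the table, 10 mm to -x of the board's centre; z up. Three blind holes, 15 mm wide, 125 mm deep, at y = -60, 0 and +60 mm, run along (0.707, 0, 0.707) in its frame.
- wand_blue: The wand to check, cobalt blue: glass rod of 11 mm diameter with a 22 mm ball at its upper end, 233 mm long, 40 to 75 g, balancing 121 mm from the foot. Origin: centre of the foot (plain end); z runs up the rod to the ball. It stands in any one of the rack's holes, 125 mm deep, leaning 45 degrees with the hole: 86 mm of bare rod show between mouth and ball.
- rack_mouth (a point): Centre of the middle hole's mouth, on the block's upper end face, 121 mm above the table. Axes as the rack's.
- blue_ball (a point): Centre of the blue wand's ball, 222 mm from the rod's foot along its z axis.
- amber_ball (a point): Ball centre of the amber wand, a bystander of the same shape in another hole of the rack.
- green_ball (a point): Ball centre of the green wand, a bystander of the same shape in another hole of the rack.
- paddle: Loose bystander: black graphite paddle with wooden handle, 220 mm long, on the white marble slab (12 mm thick) before the robot. Origin under its middle.
- tweezers: Loose bystander: dark steel tweezers, 155 mm long, 6 mm thick, flat on the table before the robot. Origin under its middle.
- frit_jar: Loose bystander: red glass jar with steel cap, 60 mm wide and 75 mm high, beyond the rack. Origin: centre of its underside.
- mandrel_tin: Loose bystander: steel tin, 72 mm wide, of upright bead mandrels reaching 165 mm up, at the back left. Origin: centre of its underside.
Mind the look-alikes: they are no part of the job. Several things have the shape of the wand_blue; the one meant has the colours described above.

How it is judged:
By the outcome, as a careful person would: the job done as asked, in the order asked, and still so for the second after the job is handed in, while the arm keeps its last pose, push and grip.
It also fails if it takes over 64 s, if anything falls off the work surface, if the arm or the gripper's body presses on something with over 40 N, if the wrist force passes 120 N, or if a joint passes its speed limit or range.

ROBOT

A 7-joint arm with a two-finger parallel gripper is mounted at the origin on the work surface. World frame = base frame: x ahead of the robot, y to its left, z up, the work surface at z = 0. Lengths are in m, angles in rad, forces in N, time in s.
With the tool pointing down it reaches from about 0.4 to 0.85 m from the base axis. Payload 6.9 kg.
Tool frame: the origin (TCP) lies on the centre line of the jaws, within the pads' length; the fingertips stand 11 mm ahead of it and the grasp point (between the pads) lies 8 mm behind it; z points along the fingers, y is the line along which they close (so a half turn about z gives the same grasp; the last joint's range is limited). The gripper opens to 85 mm and grips with 20 to 120 N. Pads are 22 mm wide; open, the fingers measure 114 mm over their backs; the gripper's body (76 mm by 85 mm) begins 54 mm behind the grasp point. The pads swing forward as they close: fully open they stand 13 mm farther back than shut.
Start: joints at [-1.198, 0.507, -0.238, 1.5, 0.126, 1.149, -0.155], TCP at [0.165, 0.603, 0.242] pointing down, gripper open.
Joint ranges: [-3.08, 3.08], [-0.24, 2.05], [-1.43, 1.35], [0, 2.5], [-1.52, 4.66], [0.17, 1.96], [-2.89, 2.89]. Speed limits (rad/s): [2.39, 2.39, 3.14, 3.14, 3.14, 3.14, 3.14].

INTERFACE

Orientations are given as a 3x3 rotation matrix whose columns are the frame's x, y, z axes.
In Python, from rig import r gives the robot as it stands.
- The arm moves only by the tool carry_out, never from a script. Its argument "plan" is a list of rows, each a list of 4 numbers: the shift along the tool's x, y, z in cm, then the turn about the tool's z in rad. In form: [[x, y, z, turn], ...]. A call has 1 to 20 rows; each row shifts and turns the commanded pose from where the row before left it, along the tool's axes as they then stand; what a row does not reach is not made up. A row lasts 1/12 s, in which the tool goes at most 41.7 mm and 7.16 degrees, less where a joint would pass 70% of its speed; a pose out of reach is approached as far as the arm can. A call is refused whole if a number of a shift passes 4.17 or a number of a turn 0.125, either way. A call with a gripper value outside its range is refused whole. "jaw" is the opening, from 0 (shut) to 1 (fully open), set as the call begins (left out, the last holds). The fingers move at their own pace and stop on an object; "newtons" is the grip in N (left out, the last holds). Time passes only in rows, so rows that do not move let the fingers close. It gives the time, the measured TCP pose, the force, the opening and the grip force at its end, in the units of the state.
- r.get_obs(): the state, without advancing time (a new reading comes with each control period).
- r.read_camera(name): name is "side" or "top"; returns a dict with "img" (400x640x3 uint8, red, green, blue), "mtx" (3x3 intrinsics, pixels), "distortion" ([k1, k2, p1, p2, k3] as OpenCV has them; the pictures are not rectified), "eye" and "attitude" of the camera in the world. Camera axes: x right, y down, z forward; pixel columns grow to the right and rows downward; lengths in m; the calibration is good to about 2 mm. A picture is of the moment at which its call begins. There is no depth.
- r.sign_off(): hands the job in; it is judged then, once.
The state is a dict: "time_s": time; "q": joint angles; "dq": joint speeds; "tau": joint torques, N m; "ee_pos": TCP position; "tool_rot": TCP orientation; "contact_force": force on the tool from outside, world axes, zero at the start; "torque": the same for the moment, N m; "gripper_width": finger opening in m; "finger_force": force on a finger pad.
Only numpy, scipy, OpenCV 4.12 (cv2) and the standard library are available. Lean on these libraries where they do the work, as an engineer would, in place of code of your own. Each camera call takes 0.05 s, during which the arm holds its last target. There are 200 camera calls.

## Working session

There is one attempt and no reset: what is moved stays moved. The work goes in short steps, Python scripts to look and compute and a tool call to move; the robot and the scene stay as the last step left them, time stands still between calls to the robot, and variables do not carry over. Pictures are saved under pics/ and viewed, at most 10 in all, crops included, and the job is handed in when it is done.

Besides the shell and the picture viewer there is one more tool, called by a JSON object that holds its "api" and its "payload", one argument or row to a line. carry_out: Moves the arm, as the interface text tells. Its arguments: {"type":"object","properties":{"plan":{"type":"array"},"jaw":{"type":"number"},"newtons":{"type":"number"}},"required":["plan"]}

```bash
mkdir -p pics; ls
python3 - <<'E'
from rig import r
import cv2,numpy as np
o=r.get_obs()
print({k:np.round(v,3).tolist() for k,v in o.items()})
for n in("side","top"):
    c=r.read_camera(n); cv2.imwrite(f"pics/{n}0.png",c["img"][:,:,::-1])
    print(n,c["mtx"],c["distortion"],c["eye"],c["attitude"])
E
```

```text
pics
{'time_s': 0.0, 'q': [-1.197, 0.508, -0.238, 1.501, 0.126, 1.149, -0.155], 'dq': [-0.0, 0.0, -0.0, 0.0, 0.0, -0.0, -0.001], 'tau': [0.001, -62.059, -2.187, -24.965, 0.013, 0.012, -0.0], 'ee_pos': [0.165, 0.602, 0.241], 'tool_rot': [[-0.964, 0.265, -0.0], [0.265, 0.964, -0.002], [-0.0, -0.002, -1.0]], 'contact_force': [-0.689, 0.181, 0.824], 'torque': [0.007, -0.006, -0.002], 'finger_force': 0.0, 'gripper_width': 0.085}
side [[446.34437465   0.         319.09374568]
 [  0.         446.34437465 202.97688439]
 [  0.           0.           1.        ]] [-0.04242957  0.          0.          0.          0.        ] [-0.1200362  -1.20298077  0.89632389] [[ 9.25044138e-01 -1.79606106e-01  3.34716281e-01]
 [-3.79858608e-01 -4.35331809e-01  8.16206869e-01]
 [-8.83092953e-04 -8.82172241e-01 -4.70926063e-01]]
top [[426.44090403   0.         313.29933498]
 [  0.         426.44090403 191.48931191]
 [  0.           0.           1.        ]] [0.00411601 0.         0.         0.         0.        ] [0.17685098 0.02228138 1.30648043] [[ 0.00505585 -0.98154705  0.19115392]
 [-0.99997638 -0.00585252 -0.00360334]
 [ 0.00465558 -0.19113119 -0.98155346]]
```

View pics/side0.png

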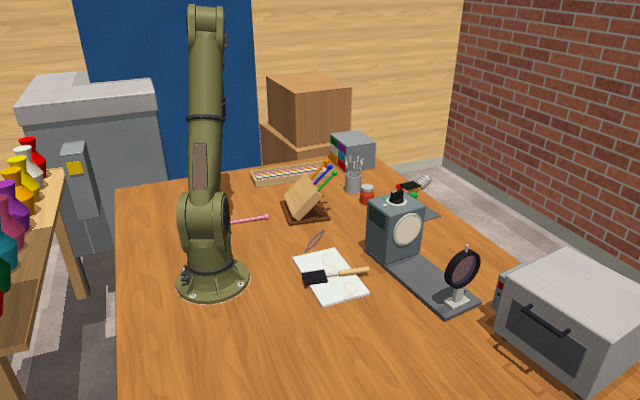

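View pics/top0.png

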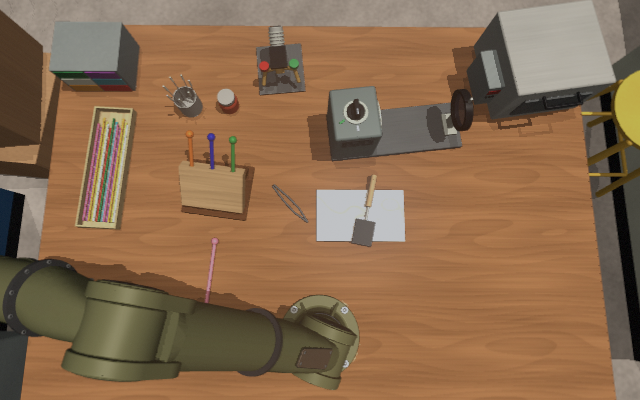

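Side view: viewer with lamp house about (395,225), knob (397,197), analyser (463,268); rack about (307,198) with wands towards (325,175). Top view: the blue ball at (211,137) is in the middle hole, amber at (189,134), green at (233,140); knob about (356,112).

Run:
```python
import cv2,numpy as np
s=cv2.imread("pics/side0.png");t=cv2.imread("pics/top0.png")
a=cv2.resize(s[145:225,270:350],(400,400),interpolation=cv2.INTER_CUBIC)
b=cv2.resize(s[175:275,355:455],(400,400),interpolation=cv2.INTER_CUBIC)
cv2.imwrite("pics/side_c.png",np.hstack([a,b]))
a=cv2.resize(t[120:220,170:270],(400,400),interpolation=cv2.INTER_CUBIC)
b=cv2.resize(t[75:175,320:420],(400,400),interpolation=cv2.INTER_CUBIC)
cv2.imwrite("pics/top_c.png",np.hstack([a,b]))
```

```text
(no output)
```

View pics/side_c.png

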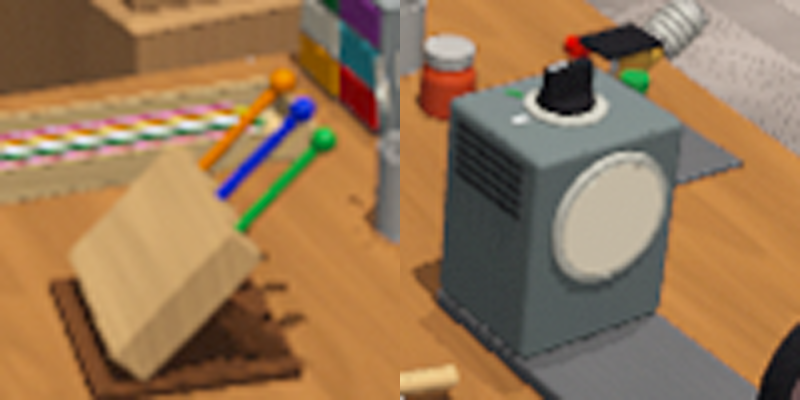

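View pics/top_c.png

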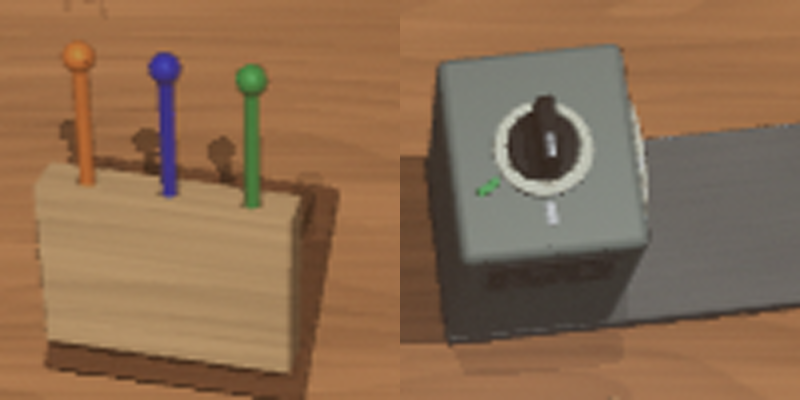

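Side crop: balls amber (283,78), blue (302,110), green (323,140), window centre (612,217). Top crop: balls (79,57), (165,70), (251,80); house top corners (440,64), (622,46), (646,242), (464,262); the knob line points toward the white mark (off).

```bash
cat > h.py <<'E'
from rig import r
import numpy as np,cv2
def ray(c,p):
    u=cv2.undistortPoints(np.array([[p]],float),np.array(c["mtx"]),np.array(c["distortion"]))[0,0]
    d=np.array(c["attitude"])@np.array([*u,1]); return np.array(c["eye"]),d/np.linalg.norm(d)
def plane(c,p,z):
    e,d=ray(c,p); return e+d*(z-e[2])/d[2]
def tri(c1,p1,c2,p2):
    e,d=ray(c1,p1);f,g=ray(c2,p2)
    s=np.linalg.lstsq(np.c_[d,-g],f-e,rcond=None)[0]
    a,b=e+d*s[0],f+g*s[1]; return (a+b)/2,np.linalg.norm(a-b)
def proj(c,P):
    R=np.array(c["attitude"]).T
    return cv2.projectPoints(np.array([P],float),cv2.Rodrigues(R)[0],-R@np.array(c["eye"]),np.array(c["mtx"]),np.array(c["distortion"]))[0].ravel()
def ball(img,h0,h1,roi):
    x0,y0,x1,y1=roi; k=8
    im=cv2.resize(img[y0:y1,x0:x1],None,fx=k,fy=k,interpolation=cv2.INTER_CUBIC)
    h=cv2.cvtColor(im,cv2.COLOR_RGB2HSV)
    m=cv2.inRange(h,(h0,130,60),(h1,255,255))
    n,l,st,_=cv2.connectedComponentsWithStats(m); m=(l==1+st[1:,4].argmax()).astype(np.uint8)
    d=cv2.distanceTransform(m,cv2.DIST_L2,5); y,x=np.nonzero(d>d.max()-0.7)
    return [(x.mean()+.5)/k-.5+x0,(y.mean()+.5)/k-.5+y0],d.max()/k
E
python3 - <<'E'
from h import *
S,T=r.read_camera("side"),r.read_camera("top")
B={}
for n,h in dict(amber=(8,16),blue=(110,130),green=(45,75)).items():
    a,ra=ball(S["img"],*h,{"amber":(318,150,332,165),"blue":(314,160,338,188),"green":(318,168,340,195)}[n]);b,rb=ball(T["img"],*h,{"amber":(180,125,200,168),"blue":(200,125,222,170),"green":(224,130,244,175)}[n])
    B[n],e=tri(S,a,T,b); print(n,np.round(a,1),ra,np.round(b,1),rb,B[n].round(4),round(e,4))
d=B["amber"]-B["green"];print("rack yaw",np.arctan2(-d[0],d[1]),np.linalg.norm(d), d[2])
c4=lambda x,y,x0,y0,s:((x+.5)/s-.5+x0,(y+.5)/s-.5+y0)
m,e=tri(S,c4(219,196,270,145,5),T,c4(169,195,170,120,4));v=B["blue"]-m;print("mouth",m,e,np.linalg.norm(v),v/np.linalg.norm(v))
C=[plane(T,c4(x,y,320,75,4),.21) for x,y in((40,64),(222,46),(246,242),(64,262))]
C=np.array(C);print(C.round(4),C.mean(0)); ex=(C[0]+C[1]-C[2]-C[3])[:2];ey=(C[0]+C[3]-C[1]-C[2])[:2]
print("yaw",np.arctan2(ex[1],ex[0]),np.arctan2(-ey[0],ey[1]),np.linalg.norm(ex)/2,np.linalg.norm(ey)/2)
print("skirt",plane(T,c4(144,149,320,75,4),.213))
# window in side on plane: use z=.14
print("window",plane(S,c4(212,217,355,175,4),.14))
# base far end & analyser
E
```

```text
amber [322.4 149.6] 6.2422485 [199.4 146.2] 15.717636 [0.5051 0.3079 0.2581] 0.0161
blue [329.9 166.6] 2.0488372 [210.6 136.4] 3.270737 [0.5458 0.3015 0.1839] 0.0041
green [334.1 172.4] 2.2480621 [232.5 170.4] 0.62461245 [0.4864 0.2235 0.1936] 0.0758
rack yaw -0.21807912273313643 0.10785428075751692 0.06446717079975506
mouth [0.47484101 0.30912898 0.11661656] 0.0009006565690263273 0.09807707901557307 [ 0.72360656 -0.07797944  0.68579352]
[[ 0.6728 -0.0251  0.21  ]
 [ 0.6869 -0.1505  0.21  ]
 [ 0.546  -0.1634  0.21  ]
 [ 0.5311 -0.0409  0.21  ]] [ 0.60920577 -0.09499191  0.21      ]
yaw 0.10145037153943008 0.11617552819413877 0.14204244891435722 0.12474696371870483
skirt [ 0.610433   -0.09539674  0.213     ]
window [ 0.61559754 -0.16716639  0.14      ]
```

Run:
```python
from h import *
S,T=r.read_camera("side"),r.read_camera("top")
c4=lambda x,y,x0,y0,s:((x+.5)/s-.5+x0,(y+.5)/s-.5+y0)
for n,a,b in(("amber",(283,78),(79,57)),("blue",(302,110),(165,69)),("green",(323,140),(251,80))):
    pa,pb=c4(*a,270,145,5),c4(*b,170,120,4)
    print(n,tri(S,pa,T,pb),"z.19:",plane(T,pb,.1896)[:2],plane(S,pa,.1896)[:2])
for b in((87,185),(169,195),(251,206)): print("mouth",plane(T,c4(*b,170,120,4),.122)[:2])
for b in((54,163),(302,195)): print("ridge",plane(T,c4(*b,170,120,4),.1335)[:2])
o=r.get_obs();print(o["ee_pos"],o["time_s"])
```

```text
amber (array([0.55273412, 0.35853679, 0.1881832 ]), np.float64(0.0012625323725663127)) z.19: [0.55289031 0.35796485] [0.5506702  0.35529116]
blue (array([0.5451731 , 0.30044645, 0.18430468]), np.float64(0.002587045795458663)) z.19: [0.54472478 0.29882188] [0.53876109 0.28902433]
green (array([0.53750306, 0.24131926, 0.18400664]), np.float64(0.003172905702414746)) z.19: [0.5372849  0.23982595] [0.53054029 0.22968882]
mouth [0.48003501 0.36681005]
mouth [0.47305097 0.30794102]
mouth [0.46534372 0.24913311]
ridge [0.49302232 0.38778116]
ridge [0.47076878 0.21122456]
[0.16538448 0.60257279 0.24199111] 0.3
```

{"api": "carry_out", "payload": {
  "plan": [
    [0,0,-2,-0.06],
    [0,0,-4,-0.1],
    [0,0,-4,-0.1],
    [0,0,-4,-0.1],
    [0,0,-2,-0.016],
    [0,0,0,0]
  ],
  "jaw": 0.7
}}

```text
time_s: 0.8
ee_pos: [0.1654, 0.6041, 0.4081]
tool_rot: [[-0.994, -0.109, 0.002], [-0.109, 0.994, 0.009], [-0.003, 0.009, -1.0]]
contact_force: [0.0, -0.2, 0.2]
gripper_width: 0.0596
finger_force: 0.0
```

{"api": "carry_out", "payload": {
  "plan": [
    [-0.9,-1.85,0,0],
    [-1.8,-3.7,0,0],
    [-1.8,-3.7,0,0],
    [-1.8,-3.7,0,0],
    [-1.8,-3.7,0,0],
    [-1.8,-3.7,0,0],
    [-1.8,-3.7,0,0],
    [-1.8,-3.7,0,0],
    [-1.8,-3.7,0,0],
    [-1.8,-3.7,0,0],
    [-1.8,-3.7,0,0],
    [-1.8,-3.7,0,0],
    [-1.8,-3.7,0,0],
    [-1.8,-3.7,0,0],
    [-1.8,-3.7,0,0],
    [-1.8,-3.7,0,0],
    [-1.8,-3.7,0,0],
    [-0.9,-1.85,0,0],
    [0,0,0,0],
    [0,0,0,0]
  ]
}}

```text
time_s: 2.47
ee_pos: [0.5376, 0.0093, 0.4013]
tool_rot: [[-0.994, -0.105, -0.002], [-0.105, 0.994, -0.0], [0.002, 0.0, -1.0]]
contact_force: [-1.2, 0.3, -0.4]
gripper_width: 0.0597
finger_force: 0.0
```

```bash
cat >> h.py <<'E'
def go(P,phi=None):
    o=r.get_obs();R=np.array(o["tool_rot"]);f=np.arctan2(R[1,0],R[0,0]);phi=f if phi is None else phi
    turn=(f-phi+np.pi)%(2*np.pi)-np.pi; c,s=np.cos(phi),np.sin(phi)
    A=np.array([[c,s,0],[s,-c,0],[0,0,-1]]).T
    d=np.array(P)-o["ee_pos"]
    print("t",round(o["time_s"],2),"at",np.round(o["ee_pos"],4),"phi",round(f,4),"tilt",R[:,2].round(3),"| turn",round(turn,4),"then cm",(A.T@d*100).round(2),"F",np.round(o["contact_force"],1),"w",o["gripper_width"],o["finger_force"],"q",np.round(o["q"],2))
E
python3 -c "
from h import *
go([.610,-.0955,.238],3.25)"
```

```text
t 2.47 at [0.5376 0.0093 0.4013] phi -3.0365 tilt [-0.002 -0.    -1.   ] | turn -0.0033 then cm [ -6.06 -11.2   16.33] F [-1.2  0.3 -0.4] w 0.05965984510701112 0.0 q [-0.09  0.28  0.04  1.42 -0.01  1.44  1.62]
```

{"api": "carry_out", "payload": {
  "plan": [
    [-1,-1.8,0,0],
    [-1.5,-2.8,0,0],
    [-1.5,-2.8,0,0],
    [-1.5,-2.8,2,0],
    [-0.56,-1,3,0],
    [0,0,2.5,0],
    [0,0,0,0],
    [0,0,0,0]
  ]
}}

```text
time_s: 3.13
ee_pos: [0.6091, -0.0924, 0.3266]
tool_rot: [[-0.994, -0.11, -0.003], [-0.11, 0.994, 0.001], [0.003, 0.002, -1.0]]
contact_force: [0.3, 0.4, 0.5]
gripper_width: 0.0601
finger_force: 0.0
```

Run:
```python
from h import *
go([.610,-.0955,.238],3.25)
s,t=r.read_camera("side")["img"],r.read_camera("top")["img"]
a=cv2.resize(s[145:245,350:450],(400,400),interpolation=cv2.INTER_CUBIC)
b=cv2.resize(t[75:175,300:400],(400,400),interpolation=cv2.INTER_CUBIC)
cv2.imwrite("pics/k1.png",np.hstack([a,b])[:,:,::-1])
```

```text
t 3.13 at [ 0.6091 -0.0924  0.3266] phi -3.0313 tilt [-0.003  0.001 -1.   ] | turn 0.0018 then cm [-0.05 -0.32  8.86] F [0.3 0.4 0.5] w 0.06005960095736931 0.0 q [ 0.07  0.44  0.07  1.38 -0.03  1.33  1.82]
```

View pics/k1.png

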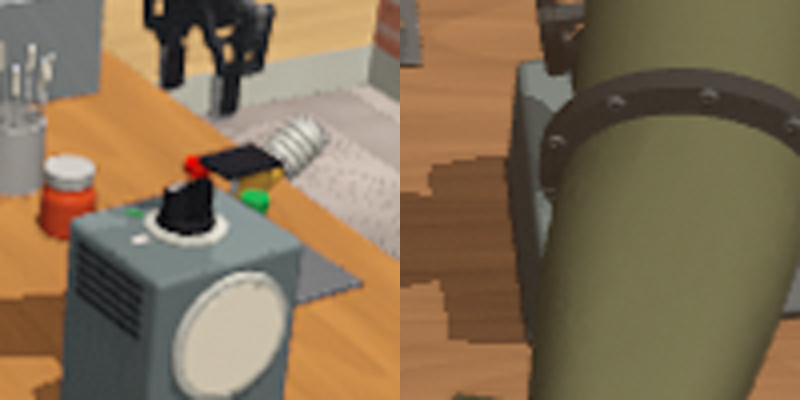

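The gripper hangs above the knob (fingertips at about (170,82) and (225,112), knob at (195,190) in the crop), aligned with it.

{"api": "carry_out", "payload": {
  "plan": [
    [0,-0.3,1.5,0],
    [0,0,2,0],
    [0,0,2,0],
    [0,0,2,0],
    [0,0,1.3,0],
    [0,0,0,0],
    [0,0,0,0]
  ]
}}

```text
time_s: 3.82
ee_pos: [0.6108, -0.0966, 0.241]
tool_rot: [[-0.994, -0.109, 0.002], [-0.109, 0.994, 0.0], [-0.002, -0.0, -1.0]]
contact_force: [0.3, 0.7, 0.8]
gripper_width: 0.0597
finger_force: 0.0
```

{"api": "carry_out", "payload": {
  "plan": [
    [0,0,0,0],
    [0,0,0,0],
    [0,0,0,0],
    [0,0,0,0],
    [0,0,0,0],
    [0,0,0,0]
  ],
  "jaw": 0,
  "newtons": 60
}}

```text
time_s: 4.32
ee_pos: [0.6105, -0.0939, 0.241]
tool_rot: [[-0.994, -0.111, 0.001], [-0.111, 0.994, 0.004], [-0.002, 0.004, -1.0]]
contact_force: [-3.1, 6.9, 7.5]
gripper_width: 0.0128
finger_force: 60.5
```

{"api": "carry_out", "payload": {
  "plan": [
    [0,0.15,0,0.05],
    [0,0,0,0.1],
    [0,0,0,0.1],
    [0,0,0,0.1],
    [0,0,0,0.1],
    [0,0,0,0.1],
    [0,0,0,0.1],
    [0,0,0,0.1],
    [0,0,0,0.1],
    [0,0,0,0.1],
    [0,0,0,0.1],
    [0,0,0,0],
    [0,0,0,0],
    [0,0,0,0]
  ]
}}

```text
time_s: 5.48
ee_pos: [0.6098, -0.0951, 0.241]
tool_rot: [[-0.589, 0.808, 0.001], [0.808, 0.589, 0.001], [0.0, 0.001, -1.0]]
contact_force: [-3.4, 2.2, 8.6]
gripper_width: 0.0128
finger_force: 60.5
```

```bash
python3 -c "
from h import *
go([.610,-.0955,.238]);print(r.get_obs()['torque'])
s=r.read_camera('side')['img']
cv2.imwrite('pics/k2.png',cv2.resize(s[165:285,355:495],(700,600),interpolation=cv2.INTER_CUBIC)[:,:,::-1])"
```

```text
t 5.48 at [ 0.6098 -0.0951  0.241 ] phi 2.2012 tilt [ 0.001  0.001 -1.   ] | turn 0.0 then cm [-0.04 -0.01  0.3 ] F [-3.4  2.2  8.6] w 0.01284293611636244 60.5406779050827 q [-0.09  0.51  0.34  1.53 -0.18  1.13  0.92]
[0.24030408 1.12412789 0.23649685]
```

View pics/k2.png

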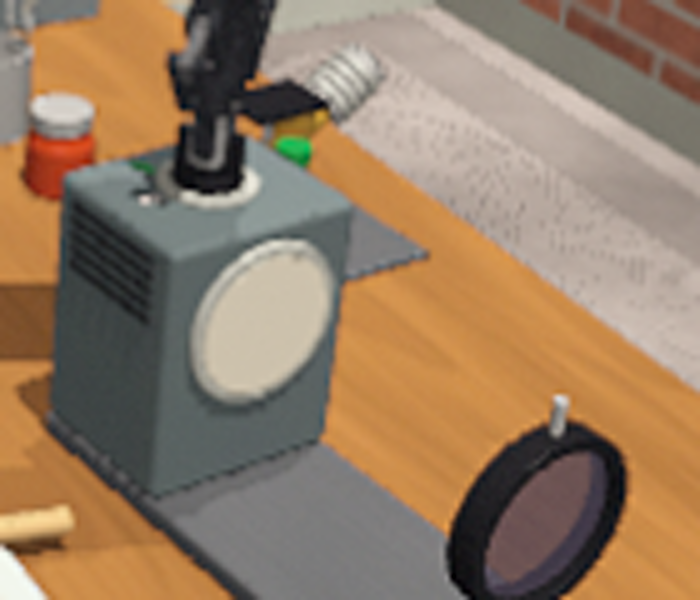

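Lamp house with the gripper on the knob at crop (215,170), window (262,322), analyser (540,515). The knob is turned; releasing and lifting to check it.

{"api": "carry_out", "payload": {
  "plan": [
    [0,0,0,0],
    [0,0,0,0],
    [0,0,0,0],
    [0,0,0,0],
    [0,0,-1,0],
    [0,0,-2,0],
    [0,0,-3,0],
    [0,0,-4,0],
    [0,0,-3,0],
    [0,0,0,0],
    [0,0,0,0]
  ],
  "jaw": 0.7
}}

```text
time_s: 6.45
ee_pos: [0.6107, -0.0964, 0.3721]
tool_rot: [[-0.588, 0.809, 0.005], [0.809, 0.588, -0.001], [-0.003, 0.003, -1.0]]
contact_force: [-0.7, 0.1, -0.9]
gripper_width: 0.06
finger_force: 0.0
```

{"api": "carry_out", "payload": {
  "plan": [
    [0,0,0,-0.06],
    [0,0,0,-0.12],
    [0,0,0,-0.12],
    [0,0,0,-0.12],
    [0,0,0,-0.12],
    [0,0,0,-0.12],
    [0,0,0,-0.1],
    [0,0,0,-0.054],
    [0,0,0,0],
    [0,0,0,0]
  ],
  "jaw": 0.5
}}

```text
time_s: 7.28
ee_pos: [0.6097, -0.0959, 0.3685]
tool_rot: [[-0.992, 0.13, -0.002], [0.13, 0.992, 0.0], [0.002, 0.0, -1.0]]
contact_force: [0.9, 0.2, 0.5]
gripper_width: 0.0428
finger_force: 0.0
```

```bash
python3 -c "
from h import *
go([.5065,.3037,.30],3.015)"
```

```text
t 7.28 at [ 0.6097 -0.0959  0.3685] phi 3.0116 tilt [-0.002  0.    -1.   ] | turn -0.0034 then cm [15.28 38.34  6.85] F [0.9 0.2 0.5] w 0.04280459501610926 0.0 q [ 0.02  0.43  0.17  1.29 -0.07  1.43  1.62]
```

{"api": "carry_out", "payload": {
  "plan": [
    [0.6,1.5,0,0],
    [1.2,3.0,0.5,-0.003],
    [1.4,3.5,0.5,0],
    [1.4,3.5,0.5,0],
    [1.4,3.5,0.5,0],
    [1.4,3.5,0.5,0],
    [1.4,3.5,0.5,0],
    [1.4,3.5,0.5,0],
    [1.4,3.5,0.5,0],
    [1.4,3.5,0.5,0],
    [1.4,3.5,0.5,0],
    [1.4,3.5,0.5,0],
    [0.7,1.8,0.5,0],
    [0,0,0,0],
    [0,0,0,0]
  ]
}}

```text
time_s: 8.53
ee_pos: [0.4969, 0.3356, 0.3083]
tool_rot: [[-0.992, 0.123, -0.002], [0.123, 0.992, -0.001], [0.001, -0.001, -1.0]]
contact_force: [0.5, -0.1, 0.9]
gripper_width: 0.0428
finger_force: 0.0
```

```bash
python3 -c "
from h import *
go([.5065,.3037,.147],3.015)
s,t=r.read_camera('side')['img'],r.read_camera('top')['img']
a=cv2.resize(s[130:230,270:370],(400,400),interpolation=cv2.INTER_CUBIC)
b=cv2.resize(t[75:175,310:410],(400,400),interpolation=cv2.INTER_CUBIC)
cv2.imwrite('pics/k3.png',np.hstack([a,b])[:,:,::-1])"
```

```text
t 8.53 at [0.4969 0.3356 0.3083] phi 3.018 tilt [-0.002 -0.001 -1.   ] | turn 0.003 then cm [-1.36 -3.05 16.13] F [ 0.5 -0.1  0.9] w 0.04284557489690545 0.0 q [-0.67  0.42  0.05  1.46 -0.02  1.27  0.83]
```

View pics/k3.png

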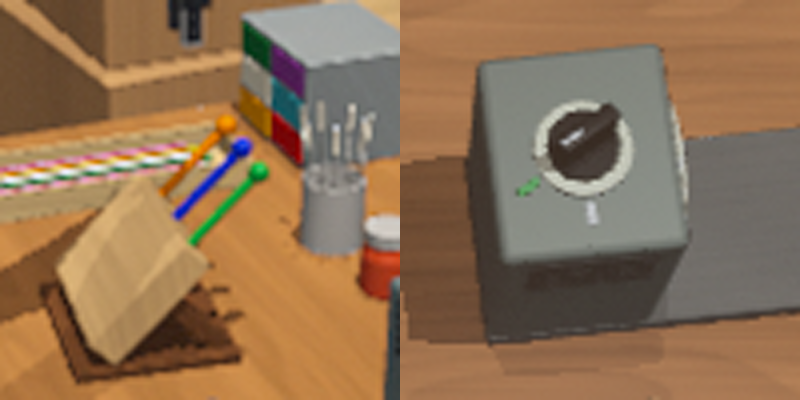

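The knob's white line at crop (571,137) now points at the green mark (527,187), so the lamp is on. The rack is untouched. On to the blue wand.

{"api": "carry_out", "payload": {
  "plan": [
    [-0.7,-1.5,0,0],
    [-0.66,-1.55,0,0],
    [0,0,2,0],
    [0,0,3,0],
    [0,0,3,0],
    [0,0,2,0],
    [0,0,0,0],
    [0,0,0,0]
  ]
}}

```text
time_s: 9.3
ee_pos: [0.508, 0.3009, 0.2093]
tool_rot: [[-0.992, 0.127, -0.001], [0.127, 0.992, -0.001], [0.001, -0.001, -1.0]]
contact_force: [0.4, 0.0, 1.1]
gripper_width: 0.0428
finger_force: 0.0
```

```bash
python3 -c "
from h import *
go([.5065,.3037,.147],3.015)
s=r.read_camera('side')['img']
cv2.imwrite('pics/g1.png',cv2.resize(s[130:220,290:370],(640,600),interpolation=cv2.INTER_CUBIC)[:,:,::-1])"
```

```text
t 9.3 at [0.508  0.3009 0.2093] phi 3.014 tilt [-0.001 -0.001 -1.   ] | turn -0.001 then cm [0.19 0.26 6.23] F [0.4 0.  1.1] w 0.04280934166320629 0.0 q [-0.61  0.48  0.05  1.65 -0.03  1.02  0.89]
```

View pics/g1.png

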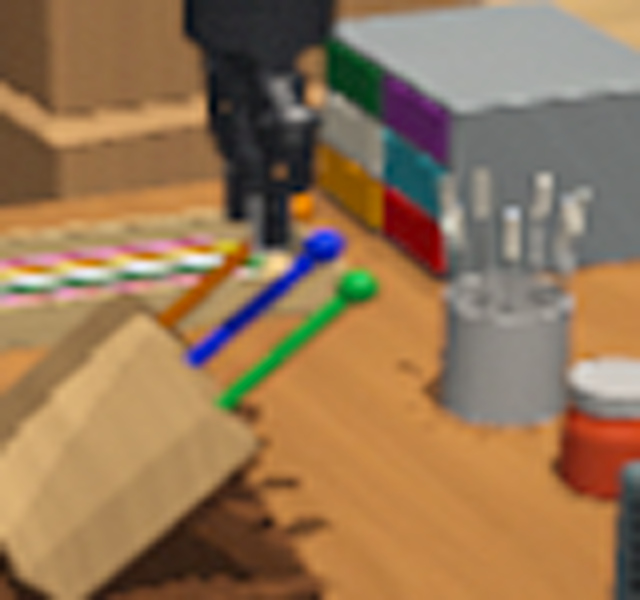

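Fingertips at crop (240,215) and (272,245), midway above the blue rod (190,360)-(322,245). Descending and gripping.

{"api": "carry_out", "payload": {
  "plan": [
    [0.1,0.15,1,0],
    [0.1,0.1,2,0],
    [0,0,2,0],
    [0,0,1.1,0],
    [0,0,0,0],
    [0,0,0,0]
  ]
}}

```text
time_s: 9.85
ee_pos: [0.5062, 0.3054, 0.1488]
tool_rot: [[-0.992, 0.125, 0.001], [0.125, 0.992, 0.0], [-0.001, 0.0, -1.0]]
contact_force: [0.2, 0.9, 0.3]
gripper_width: 0.0425
finger_force: 0.0
```

{"api": "carry_out", "payload": {
  "plan": [
    [0,0,0,0],
    [0,0,0,0],
    [0,0,0,0],
    [0,0,0,0],
    [0,0,0,0],
    [0,0,0,0]
  ],
  "jaw": 0,
  "newtons": 35
}}

```text
time_s: 10.35
ee_pos: [0.5067, 0.3057, 0.1494]
tool_rot: [[-0.992, 0.125, 0.002], [0.125, 0.992, 0.001], [-0.002, 0.002, -1.0]]
contact_force: [-0.5, -0.2, 6.4]
gripper_width: 0.0098
finger_force: 34.4
```

```bash
python3 -c "
from h import *
go([.5065,.3037,.147],3.015)"
```

```text
t 10.35 at [0.5067 0.3057 0.1494] phi 3.0166 tilt [ 0.002  0.001 -1.   ] | turn 0.0016 then cm [-0.   -0.2   0.24] F [-0.5 -0.2  6.4] w 0.009817472652736532 34.41878020763397 q [-0.61  0.54  0.04  1.72 -0.03  0.88  0.89]
```

{"api": "carry_out", "payload": {
  "plan": [
    [-0.5,0,-0.5,0],
    [-1,0,-1,0],
    [-1,0,-1,0],
    [-1,0,-1,0],
    [-1,0,-1,0],
    [0,0,0,0]
  ]
}}

```text
time_s: 10.85
ee_pos: [0.5531, 0.2991, 0.1952]
tool_rot: [[-0.992, 0.126, 0.003], [0.126, 0.992, 0.001], [-0.003, 0.001, -1.0]]
contact_force: [0.2, -0.2, 1.5]
gripper_width: 0.01
finger_force: 34.1
```

{"api": "carry_out", "payload": {
  "plan": [
    [-1,0,-1,0],
    [-1,0,-1,0],
    [-1,0,-1,0],
    [-1,0,-1,0],
    [-1,0,-1,0],
    [-1,0,-1,0],
    [0,0,-1,0],
    [0,0,-2,0],
    [0,0,-2,0],
    [0,0,-1,0],
    [0,0,0,0],
    [0,0,0,0]
  ]
}}

```text
time_s: 11.85
ee_pos: [0.6096, 0.2924, 0.313]
tool_rot: [[-0.992, 0.124, 0.0], [0.124, 0.992, 0.0], [0.0, 0.0, -1.0]]
contact_force: [0.4, 0.4, -1.3]
gripper_width: 0.0098
finger_force: 34.2
```

```bash
cat >> h.py <<'E'
def wand():
    o=r.get_obs();R=np.array(o["tool_rot"]);out={}
    for n in("side","top"):
        c=r.read_camera(n);h=cv2.cvtColor(c["img"],cv2.COLOR_RGB2HSV);m=cv2.inRange(h,(112,130,50),(128,255,255))
        u,v=proj(c,o["ee_pos"]);yy,xx=np.mgrid[:400,:640];m[np.hypot(xx-u,yy-v)>110]=0
        p=np.argwhere(m)[:,::-1].astype(np.float32)
        if len(p)<8: print(n,"few",len(p));continue
        vx,vy,x,y=cv2.fitLine(p,cv2.DIST_HUBER,0,.01,.01).ravel();s=(p-[x,y])@[vx,vy]
        print(n,"tcp",(int(u),int(v)),"n",len(p),"ends",np.round([x+vx*s.min(),y+vy*s.min(),x+vx*s.max(),y+vy*s.max()],1)); out[n]=(c,m)
    return out
E
python3 - <<'E'
from h import *
go([.35,.32,.30],-.127)
d=wand()
a=[]
for n in d:
    c,m=d[n];u,v=proj(c,r.get_obs()["ee_pos"]).astype(int);x0,y0=max(0,u-60),max(0,v-60);a.append(cv2.resize(c["img"][y0:y0+120,x0:x0+120],(400,400),interpolation=cv2.INTER_CUBIC))
    print(x0,y0)
cv2.imwrite("pics/w1.png",np.hstack(a)[:,:,::-1])
E
```

```text
t 11.85 at [0.6096 0.2924 0.313 ] phi 3.0171 tilt [ 0.  0. -1.] | turn -3.1391 then cm [-26.1    0.55   1.3 ] F [ 0.4  0.4 -1.3] w 0.009849189284410698 34.228506088256836 q [-0.51  0.55  0.06  1.22 -0.03  1.37  0.99]
side tcp (346, 134) n 121 ends [317.7 165.7 357.4 123.5]
top few 0
286 74
```

View pics/w1.png

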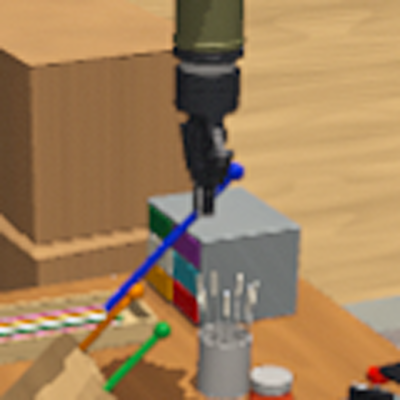

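The wand is free of the rack at about 45°, with the foot near crop (108,308) and the ball at (236,172). The tool only turns about the vertical, so I'll level the wand by pivoting it in the pads against the rack's fixed upper wooden edge. First I turn it round, high up, so the ball faces the robot.

```bash
cat >> h.py <<'E'
def tilt():
    o=r.get_obs();R=np.array(o["tool_rot"]);P0=np.array(o["ee_pos"])
    for n in("side","top"):
        c=r.read_camera(n);h=cv2.cvtColor(c["img"],cv2.COLOR_RGB2HSV);m=cv2.inRange(h,(112,130,50),(128,255,255))
        u,v=proj(c,P0);yy,xx=np.mgrid[:400,:640];m[np.hypot(xx-u,yy-v)>110]=0
        q=[]
        for p in np.argwhere(m)[:,::-1]:
            e,d=ray(c,p);d=e+d*(((P0-e)@R[:,1])/(d@R[:,1]))-P0;q.append([d@R[:,0],-d@R[:,2]])
        if len(q)<8: print(n,"few");continue
        q=np.array(q,np.float32);vx,vz,x,z=cv2.fitLine(q,cv2.DIST_HUBER,0,.001,.001).ravel();s=(q-[x,z])@[vx,vz]
        print(n,len(q),"slope deg",np.degrees(np.arctan2(vz,vx)).round(2),"z at tcp",z-x*vz/vx,"ends (toolx,up)",np.round([x+vx*s.min(),z+vz*s.min(),x+vx*s.max(),z+vz*s.max()],4))
E
python3 -c "
from h import *
tilt()"
```

```text
side 115 slope deg -45.07 z at tcp -0.002280075 ends (toolx,up) [-0.0419  0.0397  0.118  -0.1206]
top few
```

{"api": "carry_out", "payload": {
  "plan": [
    [0,0,-1.5,0],
    [0,0,-3,0.05],
    [0,0,-3,0.1],
    [0,0,-1.5,0.12],
    [0,0,0,0.12],
    [0,0,0,0.12],
    [0,0,0,0.12],
    [0,0,0,0.12],
    [0,0,0,0.12],
    [0,0,0,0.12],
    [0,0,0,0.12],
    [0,0,0,0.12],
    [0,0,0,0.12],
    [0,0,0,0.12],
    [0,0,0,0.12],
    [0,0,0,0.12],
    [0,0,0,0.12],
    [0,0,0,0.12],
    [0,0,0,0.12],
    [0,0,0,0.12]
  ]
}}

```text
time_s: 13.72
ee_pos: [0.6099, 0.2923, 0.4023]
tool_rot: [[0.682, 0.732, -0.001], [0.732, -0.682, -0.001], [-0.001, -0.001, -1.0]]
contact_force: [-0.2, -1.1, -0.9]
gripper_width: 0.0095
finger_force: 34.2
```

{"api": "carry_out", "payload": {
  "plan": [
    [0,0,0,0.12],
    [0,0,0,0.12],
    [0,0,0,0.12],
    [0,0,0,0.12],
    [0,0,0,0.12],
    [0,0,0,0.12],
    [0,0,0,0.12],
    [0,0,0,0.08],
    [0,0,0,0],
    [0,0,0,0]
  ]
}}

```text
time_s: 14.55
ee_pos: [0.61, 0.2924, 0.4025]
tool_rot: [[0.996, -0.09, -0.001], [-0.09, -0.996, -0.001], [-0.001, 0.001, -1.0]]
contact_force: [0.1, 0.4, -0.6]
gripper_width: 0.0094
finger_force: 34.2
```

```bash
python3 -c "
from h import *
go([.371,.321,.32],-.127);tilt()"
```

```text
t 14.55 at [0.61   0.2924 0.4025] phi -0.0906 tilt [-0.001 -0.001 -1.   ] | turn 0.0364 then cm [-24.07   0.19   8.25] F [ 0.1  0.4 -0.6] w 0.009431982332901778 34.15139079093933 q [-0.83  0.62  0.8   1.02 -0.43  1.65 -1.83]
side 100 slope deg -45.63 z at tcp -0.001057405 ends (toolx,up) [-0.0427  0.0426  0.1172 -0.1208]
top 77 slope deg -45.09 z at tcp 0.0034868568 ends (toolx,up) [-0.0534  0.057   0.1295 -0.1264]
```

{"api": "carry_out", "payload": {
  "plan": [
    [-1,0,0,0.036],
    [-2,0,0,0],
    [-3,0,0,0],
    [-3,0,0,0],
    [-3,0,0,0],
    [-3,0,0,0],
    [-3,0,0,0],
    [-3,0,0,0],
    [-2,0,0,0],
    [-1,0,0,0],
    [0,0,0,0],
    [0,0,0,0]
  ]
}}

```text
time_s: 15.65
ee_pos: [0.3718, 0.3229, 0.4036]
tool_rot: [[0.992, -0.126, 0.0], [-0.126, -0.992, 0.001], [0.0, -0.001, -1.0]]
contact_force: [0.9, 0.1, -0.5]
gripper_width: 0.0095
finger_force: 34.1
```

```bash
python3 -c "
from h import *
go([.371,.321,.24],-.127);tilt()"
```

```text
t 15.65 at [0.3718 0.3229 0.4036] phi -0.1264 tilt [ 0.     0.001 -1.   ] | turn 0.0006 then cm [-0.06  0.2  16.36] F [ 0.9  0.1 -0.5] w 0.00952713502365224 34.14948642253876 q [-1.42  0.28  0.91  1.53 -0.22  1.44 -2.19]
side 138 slope deg -44.94 z at tcp -0.0017068312 ends (toolx,up) [-0.043   0.0412  0.1207 -0.1222]
top 202 slope deg -45.35 z at tcp 0.0032411683 ends (toolx,up) [-0.049   0.0528  0.1296 -0.128 ]
```

{"api": "carry_out", "payload": {
  "plan": [
    [0,0.1,1.5,0],
    [0,0,3,0],
    [0,0,3,0],
    [0,0,3,0],
    [0,0,3,0],
    [0,0,2,0],
    [0,0,0.8,0],
    [0,0,0,0]
  ],
  "newtons": 28
}}

```text
time_s: 16.42
ee_pos: [0.3721, 0.3208, 0.2387]
tool_rot: [[0.991, -0.13, -0.002], [-0.13, -0.991, -0.003], [-0.001, 0.003, -1.0]]
contact_force: [0.3, -0.3, -0.4]
gripper_width: 0.0094
finger_force: 34.1
```

{"api": "carry_out", "payload": {
  "plan": [
    [0,0,0.5,0],
    [0,0,0.5,0],
    [0,0,0.5,0],
    [0,0,0.5,0],
    [0,0,0.5,0],
    [0,0,0.5,0],
    [0,0,0.5,0],
    [0,0,0.5,0],
    [0,0,0.5,0],
    [0,0,0.5,0],
    [0,0,0,0],
    [0,0,0,0]
  ]
}}

```text
time_s: 17.42
ee_pos: [0.3723, 0.3216, 0.19]
tool_rot: [[0.992, -0.129, 0.001], [-0.129, -0.992, -0.001], [0.001, 0.001, -1.0]]
contact_force: [3.2, 0.0, 0.7]
gripper_width: 0.0097
finger_force: 32.9
```

```bash
python3 -c "
from h import *
go([.371,.321,.136],-.127);tilt()"
```

```text
t 17.42 at [0.3723 0.3216 0.19  ] phi -0.1297 tilt [ 0.001 -0.001 -1.   ] | turn -0.0027 then cm [-0.12  0.07  5.4 ] F [3.2 0.  0.7] w 0.009733444162126924 32.930365204811096 q [-1.31  0.46  0.8   1.93 -0.41  0.92 -2.01]
side 86 slope deg -31.21 z at tcp -0.000109439716 ends (toolx,up) [-0.0505  0.0305  0.13   -0.0789]
top 171 slope deg -31.36 z at tcp 0.0042663775 ends (toolx,up) [-0.0565  0.0387  0.1557 -0.0906]
```

The pivot works: the tilt is down to 31°. Continuing.

{"api": "carry_out", "payload": {
  "plan": [
    [0,0,0.5,0],
    [0,0,0.5,0],
    [0,0,0.5,0],
    [0,0,0.5,0],
    [0,0,0.5,0],
    [0,0,0.5,0],
    [0,0,0.5,0],
    [0,0,0.5,0],
    [0,0,0.5,0],
    [0,0,0.5,0],
    [0,0,0.3,0],
    [0,0,0,0],
    [0,0,0,0]
  ]
}}

```text
time_s: 18.6
ee_pos: [0.3719, 0.3216, 0.1372]
tool_rot: [[0.992, -0.129, -0.0], [-0.129, -0.992, -0.0], [-0.0, 0.0, -1.0]]
contact_force: [-1.3, 0.9, 2.1]
gripper_width: 0.0095
finger_force: 31.6
```

```bash
python3 -c "
from h import *
go([.371,.321,.136],-.127);tilt()"
```

```text
t 18.6 at [0.3719 0.3216 0.1372] phi -0.1295 tilt [-0. -0. -1.] | turn -0.0025 then cm [-0.08  0.08  0.12] F [-1.3  0.9  2.1] w 0.009530338881058566 31.63322925567627 q [-1.25  0.52  0.74  2.   -0.49  0.8  -1.94]
side 94 slope deg -2.38 z at tcp 0.0014867984 ends (toolx,up) [-0.0556  0.0038  0.1524 -0.0048]
top 204 slope deg -2.82 z at tcp 0.004342602 ends (toolx,up) [-0.0543  0.007   0.1771 -0.0044]
```

{"api": "carry_out", "payload": {
  "plan": [
    [0,0,0.2,0],
    [0,0,0.2,0],
    [0,0,0,0],
    [0,0,0,0]
  ]
}}

```text
time_s: 19.03
ee_pos: [0.3719, 0.3218, 0.1332]
tool_rot: [[0.992, -0.129, -0.0], [-0.129, -0.992, -0.0], [-0.0, 0.0, -1.0]]
contact_force: [-2.2, 0.3, 1.7]
gripper_width: 0.0096
finger_force: 31.7
```

{"api": "carry_out", "payload": {
  "plan": [
    [0,0,0,0],
    [0,0,0,0],
    [0,0,0,0],
    [0,0,-0.5,0],
    [0,0,-1,0],
    [0,0,-2,0],
    [0,0,-3,0],
    [0,0,-3,0],
    [0,0,-3,0],
    [0,0,-3,0],
    [0,0,-3,0],
    [0,0,-1.5,0],
    [0,0,0,0],
    [0,0,0,0]
  ],
  "newtons": 60
}}

```text
time_s: 20.2
ee_pos: [0.3721, 0.3216, 0.3342]
tool_rot: [[0.992, -0.129, 0.001], [-0.129, -0.992, 0.001], [0.001, -0.002, -1.0]]
contact_force: [0.1, 0.7, -1.6]
gripper_width: 0.009
finger_force: 58.5
```

```bash
python3 -c "
from h import *
go([.371,.321,.136],-.127);tilt()"
```

```text
t 20.2 at [0.3721 0.3216 0.3342] phi -0.1294 tilt [ 0.001  0.001 -1.   ] | turn -0.0024 then cm [-0.1   0.07 19.82] F [ 0.1  0.7 -1.6] w 0.008978914516174412 58.4732186794281 q [-1.41  0.32  0.9   1.68 -0.26  1.26 -2.15]
side 140 slope deg -2.46 z at tcp 0.0020933214 ends (toolx,up) [-0.0575  0.0046  0.1751 -0.0054]
top 323 slope deg -2.53 z at tcp 0.0034857737 ends (toolx,up) [-0.0567  0.006   0.1772 -0.0043]
```

{"api": "carry_out", "payload": {
  "plan": [
    [0,0,1.5,0],
    [0,0,3,0],
    [0,0,3,0],
    [0,0,3,0],
    [0,0,3,0],
    [0,0,3,0],
    [0,0,2,0],
    [0,0,1,0],
    [0,0,0.4,0],
    [0,0,0.3,0],
    [0,0,0.3,0],
    [0,0,0,0],
    [0,0,0,0],
    [0,0,0,0]
  ]
}}

```text
time_s: 21.47
ee_pos: [0.3727, 0.322, 0.1293]
tool_rot: [[0.992, -0.129, 0.002], [-0.129, -0.992, 0.001], [0.002, -0.002, -1.0]]
contact_force: [0.2, -1.5, 3.5]
gripper_width: 0.009
finger_force: 59.1
```

```bash
python3 -c "
from h import *
go([.371,.321,.129],-.127);tilt()"
```

```text
t 21.47 at [0.3727 0.322  0.1293] phi -0.1293 tilt [ 0.002  0.001 -1.   ] | turn -0.0023 then cm [-0.16  0.13  0.03] F [ 0.2 -1.5  3.5] w 0.00899695188406347 59.064897894859314 q [-1.25  0.53  0.73  2.01 -0.5   0.78 -1.92]
side 99 slope deg 2.12 z at tcp 0.0017564605 ends (toolx,up) [-0.0566 -0.0003  0.1602  0.0077]
top 210 slope deg 0.66 z at tcp 0.004439805 ends (toolx,up) [-0.0544  0.0038  0.1789  0.0065]
```

{"api": "carry_out", "payload": {
  "plan": [
    [0,0,-0.5,0],
    [0,0,-1,0],
    [0,0,-2,0],
    [0,0,-3,0],
    [0,0,-3,0],
    [0,0,-3,0],
    [0,0,-3,0],
    [0,0,-3,0],
    [0,0,-1.5,0],
    [0,0,0,0],
    [0,0,0,0]
  ]
}}

```text
time_s: 22.48
ee_pos: [0.3717, 0.3218, 0.329]
tool_rot: [[0.992, -0.128, 0.0], [-0.128, -0.992, 0.001], [0.0, -0.001, -1.0]]
contact_force: [-0.9, -0.2, -0.2]
gripper_width: 0.0087
finger_force: 58.5
```

```bash
python3 -c "
from h import *
go([.371,.321,.129],-.127);tilt();tilt()"
```

```text
t 22.48 at [0.3717 0.3218 0.329 ] phi -0.1288 tilt [ 0.     0.001 -1.   ] | turn -0.0018 then cm [-0.06  0.09 20.  ] F [-0.9 -0.2 -0.2] w 0.008745963951949536 58.54568302631378 q [-1.41  0.32  0.9   1.69 -0.27  1.25 -2.15]
side 141 slope deg -0.72 z at tcp 0.001759591 ends (toolx,up) [-0.0575  0.0025  0.1756 -0.0004]
top 330 slope deg -1.44 z at tcp 0.0034888405 ends (toolx,up) [-0.0562  0.0049  0.1807 -0.0011]
side 149 slope deg -0.79 z at tcp 0.0021248695 ends (toolx,up) [-0.0571  0.0029  0.1722 -0.0002]
top 330 slope deg -1.27 z at tcp 0.004744975 ends (toolx,up) [-0.0555  0.006   0.1789  0.0008]
```

{"api": "carry_out", "payload": {
  "plan": [
    [0,0,-1,-0.04],
    [0,0,-2,-0.06],
    [0,0,-1,-0.06],
    [0,0,0,-0.05],
    [0,0,0,-0.028],
    [0,0,0,0],
    [0,0,0,0]
  ]
}}

```text
time_s: 23.27
ee_pos: [0.3717, 0.3216, 0.3676]
tool_rot: [[0.994, 0.107, -0.001], [0.107, -0.994, -0.001], [-0.001, 0.001, -1.0]]
contact_force: [0.8, -0.2, -0.5]
gripper_width: 0.0087
finger_force: 58.5
```

```bash
python3 -c "
from h import *
go([.6756,-.274,.36],.109)"
```

```text
t 23.27 at [0.3717 0.3216 0.3676] phi 0.1075 tilt [-0.001 -0.001 -1.   ] | turn -0.0015 then cm [23.74 62.51  0.76] F [ 0.8 -0.2 -0.5] w 0.008746378728213685 58.52102994918823 q [-1.38  0.29  0.85  1.61 -0.22  1.34 -1.96]
```

{"api": "carry_out", "payload": {
  "plan": [
    [0.4,1,0,0],
    [0.8,2,0,0],
    [1.2,3.2,0,0],
    [1.2,3.2,0,0],
    [1.2,3.2,0,0],
    [1.2,3.2,0,0],
    [1.2,3.2,0,0],
    [1.2,3.2,0,0],
    [1.2,3.2,0,0],
    [1.2,3.2,0,0],
    [1.2,3.2,0,0],
    [1.2,3.2,0,0],
    [1.2,3.2,0,0],
    [1.2,3.2,0,0],
    [1.2,3.2,0,0],
    [1.2,3.2,0,0],
    [1.2,3.2,0,0],
    [1.2,3.2,0,0],
    [0.6,1.6,0,0],
    [0.3,0.8,0,0]
  ]
}}

```text
time_s: 24.93
ee_pos: [0.6445, -0.2221, 0.3669]
tool_rot: [[0.995, 0.104, -0.002], [0.104, -0.995, -0.002], [-0.003, 0.002, -1.0]]
contact_force: [-0.7, 1.1, -1.0]
gripper_width: 0.009
finger_force: 58.6
```

```bash
python3 -c "
from h import *
go([.6756,-.274,.36],.109)"
```

```text
t 24.93 at [ 0.6445 -0.2221  0.3669] phi 0.1037 tilt [-0.002 -0.002 -1.   ] | turn -0.0053 then cm [2.53 5.5  0.69] F [-0.7  1.1 -1. ] w 0.00898142961166641 58.57000708580017 q [-0.07  0.64  0.81  1.09 -0.45  1.57 -0.84]
```

{"api": "carry_out", "payload": {
  "plan": [
    [0.8,1.5,0,-0.002],
    [1,2,0,0],
    [0.7,2,0,0],
    [0,0,0,0],
    [0,0,0,0],
    [0,0,0,0]
  ]
}}

```text
time_s: 25.43
ee_pos: [0.6758, -0.269, 0.3682]
tool_rot: [[0.994, 0.111, -0.0], [0.111, -0.994, 0.001], [-0.0, -0.001, -1.0]]
contact_force: [0.5, 0.8, -1.1]
gripper_width: 0.0088
finger_force: 58.6
```

Run:
```python
from h import *
go([.6756,-.274,.1355],.109);tilt()
c=r.read_camera("side");T=r.read_camera("top")
h=cv2.cvtColor(c["img"],cv2.COLOR_RGB2HSV)
# window circle: find pale disc in side view near (408,229), compare with projected estimate
m=cv2.inRange(c["img"],(170,160,140),(255,255,255));m[:190]=0;m[270:]=0;m[:,:385]=0;m[:,430:]=0
k=cv2.findContours(m,cv2.RETR_EXTERNAL,cv2.CHAIN_APPROX_NONE)[0];k=max(k,key=cv2.contourArea);print("ellipse",cv2.fitEllipse(k),"mean",c["img"][229,408])
print("pred window",proj(c,[.6098+.071*.1088,-.0951-.071*.994,.14]))
print("pred analyser face",proj(c,[.6098+.305*.1088,-.0951-.305*.994,.14]), proj(T,[.6098+.305*.1088,-.0951-.305*.994,.20]))
b=T["img"][80:140,440:490];d=cv2.inRange(b,(0,0,0),(50,50,50));y,x=np.nonzero(d);print("top ring bbox",x.min()+440,x.max()+440,y.min()+80,y.max()+80)
```

```text
t 25.43 at [ 0.6758 -0.269   0.3682] phi 0.111 tilt [-0.     0.001 -1.   ] | turn 0.002 then cm [-0.08  0.5  23.27] F [ 0.5  0.8 -1.1] w 0.008811813627797302 58.649616837501526 q [ 0.06  0.73  0.78  0.91 -0.49  1.65 -0.81]
side 193 slope deg -0.98 z at tcp 0.0022494856 ends (toolx,up) [-0.0583  0.0033  0.1779 -0.0008]
top few
ellipse ((405.3970947265625, 228.3527069091797), (19.471290588378906, 31.541982650756836), 15.663012504577637) mean [203 192 171]
pred window [407.88435521 228.53551308]
pred analyser face [459.42461552 265.94376438] [464.79925884 103.15003116]
top ring bbox 440 489 80 130
```

{"api": "carry_out", "payload": {
  "plan": [
    [0,0.3,1,0],
    [0,0.2,2,0],
    [0,0,2,0],
    [0,0,2,0],
    [0,0,2,0],
    [0,0,2,0],
    [0,0,2,0],
    [0,0,2,0],
    [0,0,2,0],
    [0,0,2,0],
    [0,0,2,0],
    [0,0,1.3,0],
    [0,0,0.7,0],
    [0,0,0.3,0],
    [0,0,0,0],
    [0,0,0,0],
    [0,0,0,0]
  ]
}}

```text
time_s: 27.05
ee_pos: [0.677, -0.2751, 0.1367]
tool_rot: [[0.994, 0.111, 0.002], [0.111, -0.994, -0.001], [0.002, 0.001, -1.0]]
contact_force: [0.0, 0.3, -0.1]
gripper_width: 0.0085
finger_force: 58.6
```

Run:
```python
from h import *
go([.6756,-.274,.1355],.109);tilt()
c=r.read_camera("side");print("light_mid px",proj(c,[.6299,-.279,.14]))
T=r.read_camera("top")
# ball position from side image: left blue end
m=cv2.inRange(cv2.cvtColor(c["img"],cv2.COLOR_RGB2HSV),(112,130,50),(128,255,255));m[:,:400]=0;m[:, 500:]=0;m[:200]=0;m[280:]=0
print([ (x,np.nonzero(m[:,x])[0].min(),np.nonzero(m[:,x])[0].max()) for x in range(640) if m[:,x].any()][:10])
a=cv2.resize(c["img"][150:300,350:500],(400,400),interpolation=cv2.INTER_CUBIC);b=cv2.resize(T["img"][60:180,320:480],(400,300),interpolation=cv2.INTER_CUBIC)
cv2.imwrite("pics/end.png",np.hstack([a,np.vstack([b,np.zeros((100,400,3),np.uint8)])])[:,:,::-1])
```

```text
t 27.05 at [ 0.677  -0.2751  0.1367] phi 0.1108 tilt [ 0.002 -0.001 -1.   ] | turn 0.0018 then cm [-0.13 -0.13  0.12] F [ 0.   0.3 -0.1] w 0.008484072319104191 58.64964544773102 q [ 0.02  0.85  0.72  1.32 -0.57  1.17 -0.68]
side 145 slope deg -0.92 z at tcp 0.0013752951 ends (toolx,up) [-0.0588  0.0023  0.1787 -0.0015]
top 65 slope deg -35.85 z at tcp -0.014615191 ends (toolx,up) [-0.0659  0.033  -0.0148 -0.0039]
light_mid px [431.33962125 245.55867824]
[(429, np.int64(245), np.int64(247)), (430, np.int64(244), np.int64(248)), (431, np.int64(244), np.int64(249)), (432, np.int64(244), np.int64(249)), (433, np.int64(244), np.int64(248)), (434, np.int64(244), np.int64(248)), (435, np.int64(244), np.int64(246)), (436, np.int64(244), np.int64(245)), (437, np.int64(243), np.int64(245)), (438, np.int64(243), np.int64(245))]
```

View pics/end.png

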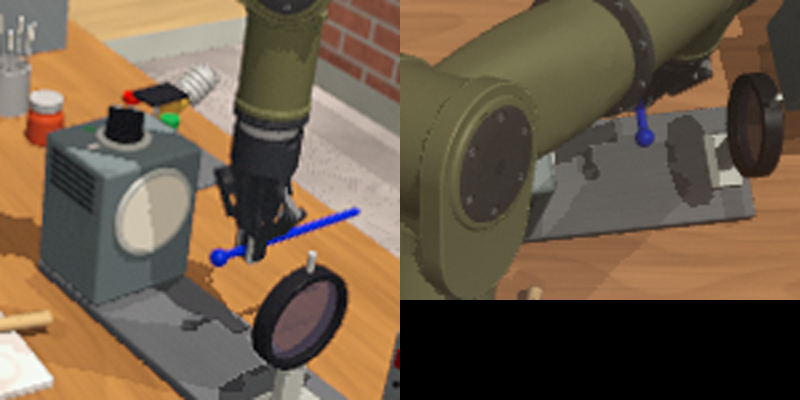

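The blue ball sits at side crop (219,258) and top crop (644,137) in the gap, with the rod level and clear of the house and analyser. One last triangulation, then a small correction if it's needed.

Run:
```python
from h import *
S,T=r.read_camera("side"),r.read_camera("top")
b,e=tri(S,(431.7,246.4),T,(417.3,114.5));print("ball",b,e)
d=b-np.array([.6299,-.279,.14]);c,s=np.cos(.109),np.sin(.109);print("viewer xyz err mm",np.array([c*d[0]+s*d[1],-s*d[0]+c*d[1],d[2]])*1000)
```

```text
ball [ 0.63162048 -0.28120286  0.13847153] 0.0030147350836369547
viewer xyz err mm [ 1.47063075 -2.37695093 -1.52847412]
```

{"api": "carry_out", "payload": {
  "plan": [
    [-0.15,-0.1,-0.1,0],
    [0,0,0,0],
    [0,0,0,0],
    [0,0,0,0],
    [0,0,0,0],
    [0,0,0,0]
  ]
}}

```text
time_s: 27.85
ee_pos: [0.675, -0.2738, 0.1363]
tool_rot: [[0.994, 0.111, -0.0], [0.111, -0.994, 0.0], [-0.0, -0.0, -1.0]]
contact_force: [0.4, -0.6, -0.0]
gripper_width: 0.0084
finger_force: 58.6
```

```bash
python3 -c "
from h import *
go([.6756,-.274,.1375],.109);tilt();print(r.sign_off())"
```

```text
t 27.85 at [ 0.675  -0.2738  0.1363] phi 0.1108 tilt [-0.  0. -1.] | turn 0.0018 then cm [ 0.06  0.03 -0.12] F [ 0.4 -0.6 -0. ] w 0.008416806104258994 58.64970803260803 q [ 0.01  0.85  0.72  1.33 -0.57  1.17 -0.68]
side 152 slope deg -1.05 z at tcp 0.0011535259 ends (toolx,up) [-0.0596  0.0022  0.1776 -0.0021]
top 70 slope deg -31.82 z at tcp -0.008254172 ends (toolx,up) [-0.0643  0.0316 -0.0085 -0.003 ]
the job is handed in; nothing more can be done
None
```

I handed the job in at about 28 s: the lamp knob is at the green mark, and the blue wand was then drawn out, levelled to about 1° by pivoting it on the rack's wooden edge, and is held in the gap with its ball within a few mm of the window's centre line and midpoint.

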